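# Set a scored panel over the board edge for snapping

## Robot

A 6-joint arm with a two-finger parallel gripper is mounted at the origin on the work surface. World frame = base frame: x ahead of the robot, y to its left, z up, the work surface at z = 0. Lengths are in m, angles in rad, forces in N, time in s.
With the tool pointing down it reaches from about 0.3 to 0.875 m from the base axis. Payload 6.4 kg.
Tool frame: the origin (TCP) lies midway between the tips of the shut fingers; the grasp point (between the pads) lies 19 mm behind it; z points along the fingers, y is the line along which they close (so a half turn about z gives the same grasp; the last joint's range is limited). The gripper opens to 85 mm and grips with 20 to 120 N. Pads are 22 mm wide; open, the fingers measure 114 mm over their backs; the gripper's body (76 mm by 85 mm) begins 54 mm behind the grasp point. The pads swing forward as they close: fully open they stand 13 mm farther back than shut.
Start: joints at [-1.39, 0.181, 1.607, -0, 1.354, -0.206], TCP at [0.217, -0.533, 0.199] pointing down, gripper open.
Joint ranges: [-2.99, 2.99], [-0.89, 2.07], [0.3, 2.58], [-1.14, 4.28], [0, 2.63], [-3.12, 3.12]. Speed limits (rad/s): [2.57, 2.57, 3.01, 3.14, 3.14, 3.14].

## Interface

Orientations are given as a unit quaternion [w, x, y, z].
In Python, from bench import status, camera, ctrl gives the robot as it stands. The module is installed in compiled form; this text tells all that it offers.
- The arm moves only by the shell command python3 -m handwheel 'ROWS'. ROWS is JSON, a list that holds one entry, the list of rows, each a list of 7 numbers: the opening, from -1 (shut) to 1 (fully open), then the shift along the tool's x, y, z in cm, then the turn, a rotation vector about the tool's x, y, z in degrees. A call has 1 to 10 rows; each row is the pose to reach, as a shift and turn from the pose commanded when the call began, along the tool's axes at that moment; what a row does not reach only later rows make up. A row lasts 1/8 s, in which the tool goes at most 62.5 mm and 10.7 degrees, less where a joint would pass 70% of its speed; a pose out of reach is approached as far as the arm can. A call with a gripper value outside its range is refused whole. The fingers move at their own pace and stop on an object; the grip force is fixed at half the most. Time passes only in rows, so rows that repeat a pose let the fingers close. It gives the time, the measured TCP pose, the force, the opening and the grip force at its end, in the units of the state.
- status.get_obs(): the state, without advancing time (a new reading comes with each control period).
- camera(name): name is "scene" or "top" or "wrist"; returns a dict with "frame" (384x512x3 uint8, blue, green, red), "depth" (384x512 float32, m along the optical axis (not along the pixel's ray), 0 where there is no reading), "fx", "fy", "cx", "cy" (pixels), "extrinsics" (4x4, takes a point from camera to world coordinates); the wrist camera has in their place "hand_eye" (4x4, takes a point from camera to tool coordinates, whose origin is the TCP and whose axes are the flange's). Camera axes: x right, y down, z forward; pixel columns grow to the right and rows downward; lengths in m; the calibration is good to about 2 mm. A picture is of the moment at which its call begins: read the wrist's pose just before it.
- ctrl.hand_in(): hands the job in; it is judged then, once.
The state is a dict: "time_s": time; "q": joint angles; "dq": joint speeds; "joint_efforts": joint torques, N m; "eef_pos": TCP position; "eef_rot": TCP orientation; "wrist_force": force on the tool from outside, world axes, zero at the start; "torque": the same for the moment, N m; "opening": opening from 0.0 (shut) to 1.0 (fully open); "grasp_force": force on a finger pad.
Only numpy, scipy, OpenCV 4.12 (cv2) and the standard library are available. Lean on these libraries where they do the work, as an engineer would, in place of code of your own. Each camera call takes 0.05 s, during which the arm holds its last target. There are 200 camera calls.

## Task

The white acrylic panel on the plywood cutting board has been scored and is to be snapped along that line. With the fingertips, push it flat across the board towards the board's aluminium edge (the side away from the robot) until the scored line lies right over that edge along its whole length, so that just the 45 mm strip beyond the line hangs out, square to the edge. Only push or slide the panel, do not lift or carry it, and leave the knife, tape, scale and offcut tray where they are.

Things in the scene. Friction and masses are not known exactly. Their poses are not given: they have to be found in the camera images.
- board: Plywood cutting board screwed down to the bench (does not move), 300 mm along its x, 460 mm along its y, its flat top 56 mm above the bench; an aluminium angle is let in flush along its far long edge, with no fence or lip anywhere. Origin: centre of its underside, on the bench. +x points square to and out over the aluminium edge, y runs along that edge, z up. Its position and yaw (up to about 0.25 rad) change from run to run.
- edge_mid (a point): Middle of the aluminium edge: the outermost top corner line of the board, 56 mm above the bench. Axes as board; the edge runs along y, 230 mm to each side; beyond it (+x) is free air, with the offcut tray lower down.
- panel: Loose flat white acrylic panel, 150 x 150 mm, 6 mm thick, about 0.16 kg, lying on the board and sliding with friction. Origin: centre of its underside. Its +x side is the side that is to hang out, y along the scored line, z up; it starts up to about 0.25 rad askew to the board, lying wholly on it.
- panel_mid (a point): Centre of the panel, half-way through its thickness (3 mm above the board's top). Axes as panel. The rear side, which faces the robot, lies 75 mm behind it, and the front side 75 mm ahead.
- score_left (a point): Left (+y) end of the scored line, on the panel's top surface, at its side. The line is straight and dark, 2 mm wide, across the full 150 mm width, parallel to the front side and 45 mm behind it, 105 mm ahead of the rear side (30 mm ahead of the panel's centre).
- score_right (a point): Right (-y) end of the scored line, on the panel's top surface, at its side.
- knife: Bystander: grey scoring knife with a hooked steel blade, 165 x 23 x 16 mm, lying on the board near one end of it, beside the panel. Origin: on its underside near the middle; x along the knife towards the blade.
- tape: Bystander: roll of black tape, 60 mm across, 19 mm high, lying flat on the board near the other end of it. Origin: centre of its underside.
- scale: Bystander: dark flat digital scale, 200 x 150 x 24 mm, on the bench beside the board's left end. Origin: centre of its underside.
- tray: Bystander: low grey offcut tray, 140 x 300 x 36 mm, with some white offcuts in it, on the bench just beyond the aluminium edge and below it. Origin: centre of its underside.
There are look-alikes about, which are no part of the job. Of the things shaped like the panel, the white one is meant.

How it is judged:
By the outcome, as a careful person would: the job done as asked, in the order asked, and still so for the second after the job is handed in, with the robot touching nothing.
It also fails if it takes over 35 s, if anything falls off the work surface, if the arm or the gripper's body presses on something with over 40 N, if the wrist force passes 120 N, or if a joint passes its speed limit or range.

## Working session

There is one attempt and no reset: what is moved stays moved. The work goes in short steps, Python scripts to look and compute and a shell command to move; the robot and the scene stay as the last step left them, time stands still between calls to the robot, and variables do not carry over. Pictures are saved under pics/ and viewed, at most 11 in all, crops included, and the job is handed in when it is done.

```bash
mkdir -p pics; python3 - <<'E'
from bench import status,camera
import cv2,numpy as np
o=status.get_obs();print({k:np.round(o[k],3).tolist() for k in('time_s','eef_pos','eef_rot','opening')})
for n in('top','scene'):
    c=camera(n);cv2.imwrite(f'pics/{n}0.png',c['frame']);np.savez(f'{n}0.npz',**c)
    print(n,c['fx'],c['fy'],c['cx'],c['cy'],np.round(c['extrinsics'],3).tolist())
E
```

```text
{'time_s': 0.0, 'eef_pos': [0.217, -0.532, 0.198], 'eef_rot': [-0.001, 0.981, 0.192, 0.0], 'opening': 0.999}
top 361.67160110534553 361.67160110534553 253.9658955073538 191.97590519933618 [[-0.029, -0.997, 0.073, 0.522], [-0.999, 0.03, 0.019, 0.038], [-0.021, -0.073, -0.997, 1.057], [0.0, 0.0, 0.0, 1.0]]
scene 348.35132561527496 348.35132561527496 257.89973823077617 194.75665817225575 [[0.533, 0.713, -0.456, 1.019], [0.846, -0.458, 0.272, -0.209], [-0.015, -0.531, -0.847, 0.899], [0.0, 0.0, 0.0, 1.0]]
```

View pics/top0.png

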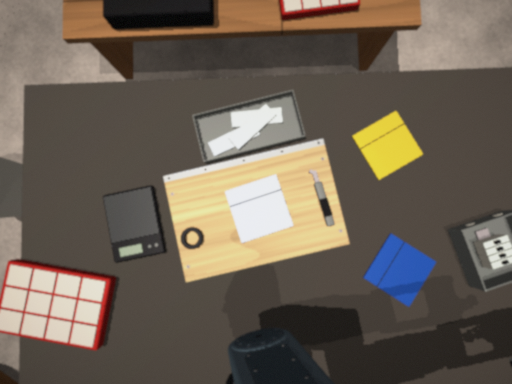

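Top view: panel at px (258,208), score line from about (230,204) to (283,190), aluminium edge from (165,178) to (325,142). The knife lies to the right, the tape to the left.

```bash
cat > h.py <<'E'
import numpy as np,cv2
def cast(px,c,T,z):
    px=np.atleast_2d(np.asarray(px,float))
    d=np.c_[(px[:,0]-c['cx'])/c['fx'],(px[:,1]-c['cy'])/c['fy'],np.ones(len(px))]@T[:3,:3].T
    o=T[:3,3]; return o+d*((z-o[2])/d[:,2])[:,None]
def largest(m):
    cs,_=cv2.findContours(m.astype(np.uint8),cv2.RETR_EXTERNAL,cv2.CHAIN_APPROX_NONE)
    return max(cs,key=cv2.contourArea)[:,0,:]
def rect(p):
    (c,s,a)=cv2.minAreaRect((p[:,:2]*1000).astype(np.float32))
    b=cv2.boxPoints((c,s,a))
    return c,s,a,b
E
python3 - <<'E'
from h import *
c=dict(np.load('top0.npz'));T=c['extrinsics'];f=c['frame'];hsv=cv2.cvtColor(f,cv2.COLOR_BGR2HSV)
roi=np.zeros(f.shape[:2],bool);roi[135:285,160:352]=1
bm=(hsv[...,2]>110)&roi
n,l=cv2.connectedComponents(bm.astype(np.uint8)); k=l[260,230]
p=cast(largest(l==k),c,T,.056);r=rect(p);print('board',r[:3],r[3].round(0).tolist())
pm=(hsv[...,2]>150)&(hsv[...,1]<45)&roi;pm[:170]=0
pm=cv2.morphologyEx(pm.astype(np.uint8),cv2.MORPH_CLOSE,np.ones((5,5)))
q=cast(largest(pm),c,T,.062);r=rect(q);print('panel',r[:3],r[3].round(0).tolist())
d=c['depth'];
for u,v in((258,215),(200,210),(255,270)):
    z=d[v,u];P=T@[(u-c['cx'])/c['fx']*z,(v-c['cy'])/c['fy']*z,z,1];print(P.round(3))
cv2.imwrite('pics/crop0.png',cv2.resize(f[130:290,155:355],None,fx=4,fy=4,interpolation=cv2.INTER_CUBIC)[:600])
E
```

```text
board ((547.919189453125, 56.343780517578125), (306.5103454589844, 466.5361022949219), 11.503996849060059) [[351.0, 254.0], [444.0, -203.0], [745.0, -142.0], [652.0, 315.0]]
panel ((550.4804077148438, 46.10869598388672), (151.20223999023438, 152.03526306152344), 16.743703842163086) [[456.0, 97.0], [500.0, -48.0], [645.0, -5.0], [601.0, 141.0]]
[0.531 0.048 0.062 1.   ]
[0.55  0.208 0.055 1.   ]
[ 0.374  0.062 -0.001  1.   ]
```

View pics/crop0.png

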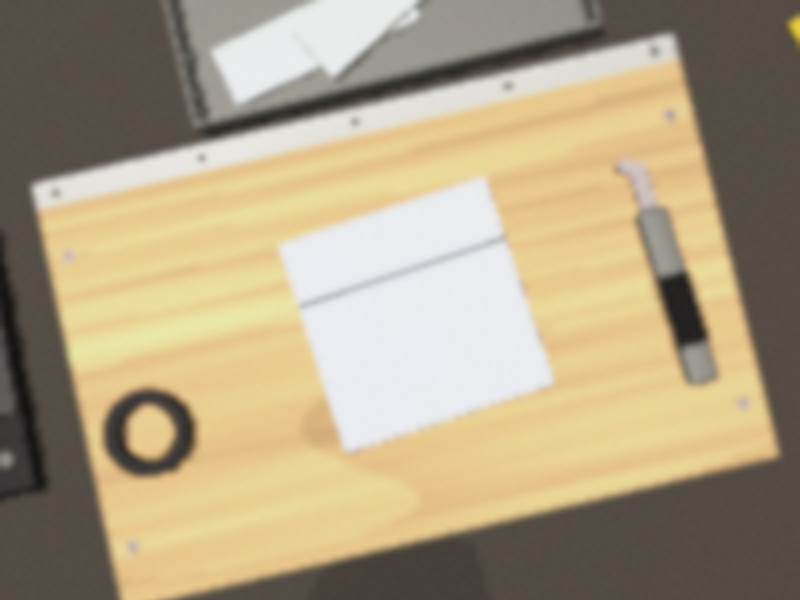

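```bash
python3 -m handwheel '[[[1,41.2,-42.3,5,0,0,10.6],[1,41.2,-42.3,5,0,0,10.6],[1,41.2,-42.3,5,0,0,10.6],[1,41.2,-42.3,5,0,0,10.6],[1,41.2,-42.3,5,0,0,10.6],[1,41.2,-42.3,5,0,0,10.6],[1,41.2,-42.3,5,0,0,10.6],[1,41.2,-42.3,5,0,0,10.6],[1,41.2,-42.3,5,0,0,10.6],[1,41.2,-42.3,5,0,0,10.6]]]'
```

```text
time_s: 1.35
eef_pos: [0.4389, 0.0176, 0.1487]
eef_rot: [-0.0, 0.995, 0.102, -0.0]
wrist_force: [-0.1, -0.5, 0.4]
opening: 1.0
grasp_force: 0.0
```

```bash
python3 - <<'E'
from bench import status,camera
import cv2,numpy as np
c=camera('wrist');cv2.imwrite('pics/w1.png',c['frame']);np.savez('w1.npz',**c)
print(c['fx'],c['cx'],c['cy'],np.round(c['hand_eye'],3).tolist())
E
```

```text
287.18269180149576 255.24329839951474 189.96557898774986 [[0.0, -0.947, -0.322, 0.084], [1.0, 0.0, 0.001, 0.0], [-0.001, -0.322, 0.947, -0.175], [0.0, 0.0, 0.0, 1.0]]
```

View pics/w1.png

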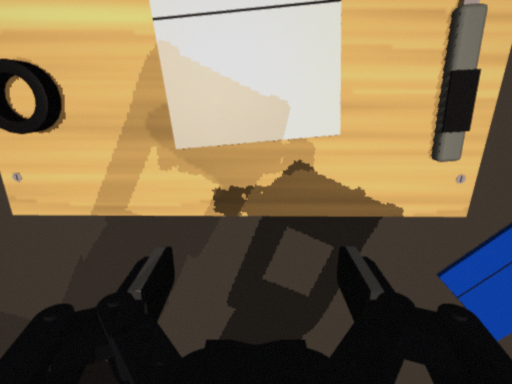

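Wrist view: panel rear corners are near (177,149) and (340,134), board near edge at row 216, and the fingers are clear of everything. Next I'll check those positions numerically.

```bash
cat >> h.py <<'E'
from scipy.spatial.transform import Rotation as R
def wristT(o,c):
    T=np.eye(4);q=np.asarray(o['eef_rot']);T[:3,:3]=R.from_quat(np.r_[q[1:],q[0]]).as_matrix();T[:3,3]=o['eef_pos'];return T@c['hand_eye']
E
python3 - <<'E'
from h import *
from bench import status
o=status.get_obs();c=dict(np.load('w1.npz'));T=wristT(o,c)
print(cast([(177,149),(340,134),(153,19),(340,1)],c,T,.062).round(4),cast([(100,216),(400,216)],c,T,.056).round(4))
E
```

```text
[[ 0.4585  0.0964  0.062 ]
 [ 0.5021 -0.0458  0.062 ]
 [ 0.559   0.1276  0.062 ]
 [ 0.6014 -0.0151  0.062 ]] [[ 0.3728  0.1663  0.056 ]
 [ 0.435  -0.1317  0.056 ]]
```

```bash
python3 -m handwheel '[[[1,0,0,5,0,0,0],[1,0,0,9,0,0,0],[1,0,0,9.8,0,0,0],[1,0,0,9.8,0,0,0],[1,0,0,9.8,0,0,0]]]'; python3 -m handwheel '[[[1,0,0,0.2,0,0,0],[1,0,0,0.2,0,0,0],[1,0,0,0.2,0,0,0]]]'
```

```text
time_s: 2.02
eef_pos: [0.4404, 0.0141, 0.0528]
eef_rot: [0.0, 0.995, 0.101, 0.001]
wrist_force: [0.4, -0.4, 1.1]
opening: 1.0
grasp_force: 0.0
time_s: 2.4
eef_pos: [0.4391, 0.0146, 0.0495]
eef_rot: [0.0, 0.995, 0.101, 0.0]
wrist_force: [0.3, -0.1, 0.6]
opening: 1.002
grasp_force: 0.0
```

```bash
python3 - <<'E'
from bench import camera
import cv2
f=camera('wrist')['frame'];cv2.imwrite('pics/w2.png',f)
E
```

```text
(no output)
```

View pics/w2.png

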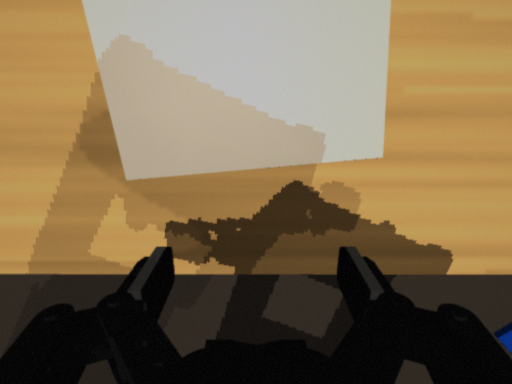

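The fingers stand just behind the rear side, with corners at (127,180) and (383,157), and still a little above the board. I'll feel downward for contact.

```bash
python3 -m handwheel '[[[1,0,0,0.2,0,0,0],[1,0,0,0.3,0,0,0],[1,0,0,0.3,0,0,0]]]';python3 -m handwheel '[[[1,0,0,0.1,0,0,0],[1,0,0,0.1,0,0,0]]]'
```

```text
time_s: 2.82
eef_pos: [0.4387, 0.0147, 0.046]
eef_rot: [-0.0, 0.995, 0.101, -0.0]
wrist_force: [-0.6, -0.2, 0.4]
opening: 1.004
grasp_force: 0.0
time_s: 3.08
eef_pos: [0.4389, 0.0146, 0.0451]
eef_rot: [-0.0, 0.995, 0.101, -0.0]
wrist_force: [-0.3, -0.8, -1.1]
opening: 1.001
grasp_force: 0.0
```

```bash
python3 -m handwheel '[[[1,1,0,0,0,0,0],[1,2,0,0,0,0,0],[1,3,0,0,0,0,0],[1,4,0,0,0,0,0],[1,5,0,0,0,0,0],[1,6,0,0,0,0,0],[1,7,0,0,0,0,0],[1,8,0,0,0,0,0],[1,9,0,0,0,0,0],[1,9.5,0,0,0,0,0]]]'; python3 -m handwheel '[[[1,0.5,0,0,0,0,0],[1,1,0,0,0,0,0],[1,1,0,0,0,0,0]]]'; cat > m.py <<'E'
import sys
from h import *
from bench import status,camera
c=camera('top');f=c['frame'];T=c['extrinsics'];np.savez('top1.npz',**c)
cv2.imwrite(sys.argv[1],cv2.resize(f[130:290,155:355],None,fx=4,fy=4,interpolation=cv2.INTER_CUBIC)[:600])
c=camera('wrist');o=status.get_obs();np.savez('w.npz',**c);cv2.imwrite('pics/w_'+sys.argv[1][5:],c['frame'])
print(np.round(o['eef_pos'],4),np.round(o['eef_rot'],4))
E
python3 m.py pics/t2.png
```

```text
time_s: 4.32
eef_pos: [0.5327, 0.0338, 0.0452]
eef_rot: [0.0, 0.995, 0.101, 0.0]
wrist_force: [-0.7, -0.8, 0.7]
opening: 0.994
grasp_force: 0.0
time_s: 4.7
eef_pos: [0.542, 0.0357, 0.0452]
eef_rot: [0.0, 0.995, 0.101, 0.0]
wrist_force: [0.4, 0.1, 0.1]
opening: 0.999
grasp_force: 0.0
[0.5416 0.0357 0.0451] [-0.000e+00  9.949e-01  1.007e-01 -1.000e-04]
```

View pics/t2.png

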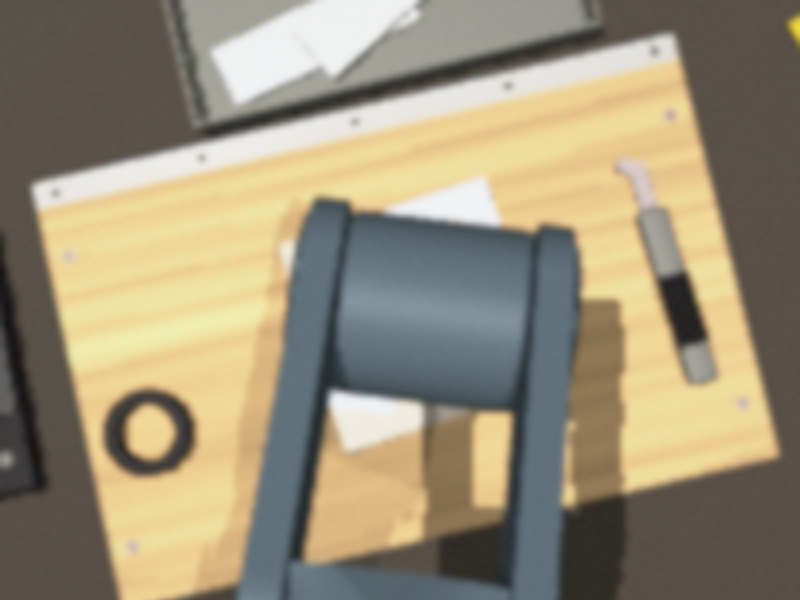

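View pics/w_t2.png

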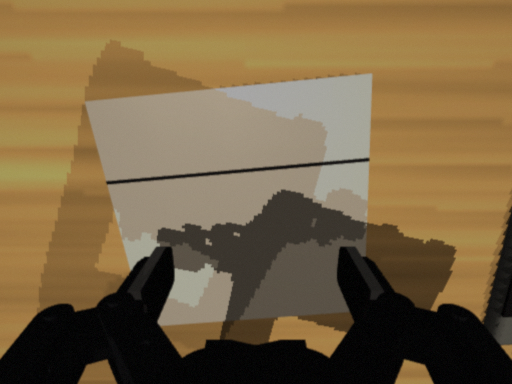

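The panel has not moved: it's at the same pixels as before. So the tips passed above it. I'll go back and feel down to the board itself.

```bash
python3 -m handwheel '[[[1,0,0,-0.5,0,0,0],[1,-5,0,-0.5,0,0,0],[1,-10.5,0,-0.5,0,0,0],[1,-10.7,0,-0.5,0,0,0],[1,-10.7,0,0,0,0,0],[1,-10.7,0,0,0,0,0]]]'; for i in 1 2 3 4; do :; done; python3 -m handwheel '[[[1,0,0,0.1,0,0,0],[1,0,0,0.2,0,0,0],[1,0,0,0.2,0,0,0]]]'; python3 -m handwheel '[[[1,0,0,0.1,0,0,0],[1,0,0,0.2,0,0,0],[1,0,0,0.2,0,0,0]]]'
```

```text
time_s: 5.55
eef_pos: [0.4383, 0.0141, 0.0454]
eef_rot: [0.0, 0.995, 0.101, 0.001]
wrist_force: [-0.3, 0.4, 0.2]
opening: 1.002
grasp_force: 0.0
time_s: 5.92
eef_pos: [0.437, 0.0143, 0.043]
eef_rot: [-0.0, 0.995, 0.101, -0.0]
wrist_force: [0.7, 0.5, 0.1]
opening: 1.001
grasp_force: 0.0
time_s: 6.3
eef_pos: [0.4369, 0.0142, 0.0411]
eef_rot: [-0.0, 0.995, 0.101, -0.0]
wrist_force: [-0.3, -0.1, 0.1]
opening: 1.002
grasp_force: 0.0
```

```bash
python3 -m handwheel '[[[1,0,0,0.1,0,0,0],[1,0,0,0.1,0,0,0]]]'; python3 -m handwheel '[[[1,0,0,0.1,0,0,0],[1,0,0,0.1,0,0,0]]]'
```

```text
time_s: 6.55
eef_pos: [0.4369, 0.0142, 0.0401]
eef_rot: [-0.0, 0.995, 0.101, -0.0]
wrist_force: [-0.0, 0.3, 0.3]
opening: 0.998
grasp_force: 0.0
time_s: 6.8
eef_pos: [0.4369, 0.0142, 0.0391]
eef_rot: [-0.0, 0.995, 0.101, -0.0]
wrist_force: [0.6, 0.2, -0.1]
opening: 0.999
grasp_force: 0.0
```

```bash
python3 - <<'E'
from bench import camera
import numpy as np
c=camera('wrist');d=c['depth'];H=c['hand_eye']
v,u=np.nonzero(d>0);z=d[v,u];P=np.c_[(u-c['cx'])/c['fx']*z,(v-c['cy'])/c['fy']*z,z]@H[:3,:3].T+H[:3,3]
m=(np.abs(P[:,0])<.03)&(np.abs(P[:,1])<.075)&(P[:,2]<.0)
Q=P[m];
for s in(-1,1):
    q=Q[Q[:,1]*s>0];print(s,len(q),'z',np.percentile(q[:,2],[90,99,100]).round(4));t=q[q[:,2]>q[:,2].max()-.006];print(t.min(0).round(4),t.max(0).round(4))
b=(P[:,0]>.04)&(P[:,0]<.05)&(P[:,1]<.09)&(abs(P[:,1])>.06);print('board z in tool',np.median(P[b,2]).round(4))
E
```

```text
-1 26866 z [-0.0165 -0.0158 -0.0147]
[-0.03  -0.075 -0.019] [ 0.03   -0.0004 -0.0147]
1 26986 z [-0.0166 -0.0159 -0.0146]
[-0.03    0.0002 -0.0192] [ 0.03    0.075  -0.0146]
board z in tool -0.017
```

```bash
python3 - <<'E'
from bench import camera
import numpy as np
c=camera('wrist');d=c['depth'];H=c['hand_eye']
v,u=np.nonzero(d>0);z=d[v,u];P=np.c_[(u-c['cx'])/c['fx']*z,(v-c['cy'])/c['fy']*z,z]@H[:3,:3].T+H[:3,3]
for r in range(235,300,6):
    print(r,[tuple(P[(v==r)&(u==k)][0].round(3)) for k in(145,160,170,345,355) if ((v==r)&(u==k)).any()])
E
```

```text
235 [(np.float64(0.001), np.float64(-0.067), np.float64(-0.017)), (np.float64(0.001), np.float64(-0.058), np.float64(-0.018)), (np.float64(0.0), np.float64(-0.052), np.float64(-0.016)), (np.float64(0.001), np.float64(0.056), np.float64(-0.017)), (np.float64(0.001), np.float64(0.061), np.float64(-0.018))]
241 [(np.float64(-0.003), np.float64(-0.068), np.float64(-0.017)), (np.float64(-0.003), np.float64(-0.059), np.float64(-0.017)), (np.float64(-0.003), np.float64(-0.052), np.float64(-0.017)), (np.float64(-0.004), np.float64(0.056), np.float64(-0.016)), (np.float64(-0.003), np.float64(0.062), np.float64(-0.017))]
247 [(np.float64(-0.008), np.float64(-0.068), np.float64(-0.017)), (np.float64(0.012), np.float64(-0.046), np.float64(-0.051)), (np.float64(0.011), np.float64(-0.042), np.float64(-0.05)), (np.float64(0.012), np.float64(0.044), np.float64(-0.051)), (np.float64(0.012), np.float64(0.049), np.float64(-0.05))]
253 [(np.float64(-0.012), np.float64(-0.069), np.float64(-0.016)), (np.float64(0.012), np.float64(-0.045), np.float64(-0.056)), (np.float64(0.008), np.float64(-0.042), np.flo
[... 1589 characters left out ...]
43), np.float64(-0.06)), (np.float64(0.006), np.float64(0.043), np.float64(-0.071))]
289 [(np.float64(0.012), np.float64(-0.042), np.float64(-0.083)), (np.float64(0.0), np.float64(-0.042), np.float64(-0.067)), (np.float64(-0.01), np.float64(-0.042), np.float64(-0.055)), (np.float64(-0.004), np.float64(0.043), np.float64(-0.061)), (np.float64(0.004), np.float64(0.043), np.float64(-0.072))]
295 [(np.float64(0.009), np.float64(-0.042), np.float64(-0.083)), (np.float64(-0.002), np.float64(-0.042), np.float64(-0.068)), (np.float64(-0.089), np.float64(-0.076), np.float64(0.04)), (np.float64(-0.008), np.float64(0.043), np.float64(-0.061)), (np.float64(0.001), np.float64(0.043), np.float64(-0.072))]
```

```bash
python3 - <<'E'
from bench import camera,status
import cv2,numpy as np
c=camera('scene');f=c['frame'];T=np.linalg.inv(c['extrinsics']);p=np.r_[status.get_obs()['eef_pos'],1]
q=T@p;u=c['fx']*q[0]/q[2]+c['cx'];v=c['fy']*q[1]/q[2]+c['cy'];print(u,v)
u0=int(max(0,u-100));v0=int(max(0,v-75));print(u0,v0)
cv2.imwrite('pics/s3.png',cv2.resize(f[v0:v0+150,u0:u0+200],None,fx=4,fy=4,interpolation=cv2.INTER_CUBIC))
E
```

```text
222.17258518713166 174.69543010952836
122 99
```

View pics/s3.png

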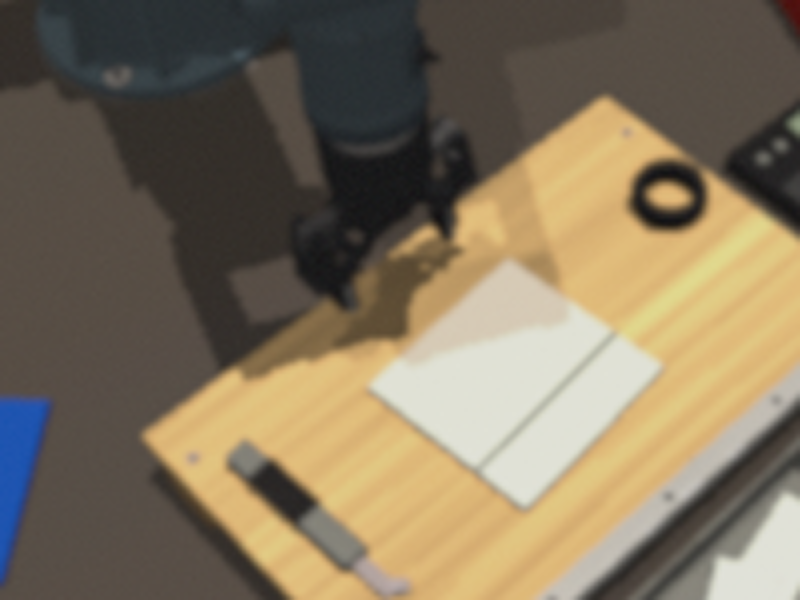

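The scene crop shows the tips at (350,305) and (445,235), well above the board. They're separated from their shadow, about 45 mm behind the TCP, which matches the wrist depth. I'll descend further, with force checks.

```bash
python3 -m handwheel '[[[1,0,0,0.5,0,0,0],[1,0,0,1,0,0,0],[1,0,0,1.5,0,0,0],[1,0,0,2,0,0,0],[1,0,0,2,0,0,0]]]'; python3 -m handwheel '[[[1,0,0,0.2,0,0,0],[1,0,0,0.4,0,0,0],[1,0,0,0.4,0,0,0]]]'; python3 - <<'E'
from bench import camera
import numpy as np
c=camera('wrist');d=c['depth'];H=c['hand_eye']
v,u=np.nonzero(d>0);z=d[v,u];P=np.c_[(u-c['cx'])/c['fx']*z,(v-c['cy'])/c['fy']*z,z]@H[:3,:3].T+H[:3,3]
m=(abs(P[:,0]-.0117)<.001)&(abs(abs(P[:,1])-.0445)<.004)
print('front face z',np.sort(P[m,2])[-12:].round(4))
b=(P[:,0]>.02)&(P[:,0]<.03)&(abs(P[:,1])<.03);print('board',np.median(P[b,2]))
E
```

```text
time_s: 7.58
eef_pos: [0.4365, 0.0143, 0.0186]
eef_rot: [-0.0, 0.995, 0.101, -0.001]
wrist_force: [0.3, -0.1, 0.2]
opening: 1.0
grasp_force: 0.0
time_s: 7.95
eef_pos: [0.4369, 0.0143, 0.0151]
eef_rot: [-0.0, 0.995, 0.101, -0.0]
wrist_force: [0.0, 0.0, 0.1]
opening: 1.0
grasp_force: 0.0
front face z [-0.0403 -0.0403 -0.0403 -0.0402 -0.0402 -0.0402 -0.0399 -0.0398 -0.0397
 -0.0396 -0.0394 -0.0393]
board -0.04105382491951784
```

```bash
python3 -m handwheel '[[[1,0,0,0.2,0,0,0],[1,0,0,0.4,0,0,0],[1,0,0,0.4,0,0,0]]]'; python3 -m handwheel '[[[1,0,0,0.1,0,0,0],[1,0,0,0.1,0,0,0]]]';python3 -m handwheel '[[[1,0,0,0.1,0,0,0],[1,0,0,0.1,0,0,0]]]'
```

```text
time_s: 8.38
eef_pos: [0.4368, 0.0143, 0.011]
eef_rot: [-0.0, 0.995, 0.101, -0.0]
wrist_force: [-0.1, -0.4, 0.4]
opening: 1.003
grasp_force: 0.0
time_s: 8.62
eef_pos: [0.437, 0.0142, 0.0107]
eef_rot: [-0.0, 0.995, 0.101, -0.0]
wrist_force: [-2.3, 0.5, 8.2]
opening: 1.001
grasp_force: 3.9
time_s: 8.88
eef_pos: [0.437, 0.0142, 0.0107]
eef_rot: [0.0, 0.995, 0.101, -0.0]
wrist_force: [-9.1, 1.1, 21.5]
opening: 1.0
grasp_force: 10.5
```

Board contact is at TCP z = 0.0107. I'll lift 2 mm and push, stopping short.

```bash
python3 -m handwheel '[[[1,0,0,-0.4,0,0,0],[1,0,0,-0.4,0,0,0],[1,1,0,-0.4,0,0,0],[1,2,0,-0.4,0,0,0],[1,3,0,-0.4,0,0,0],[1,4,0,-0.4,0,0,0],[1,5,0,-0.4,0,0,0],[1,6,0,-0.4,0,0,0],[1,6,0,-0.4,0,0,0]]]'; python3 -m handwheel '[[[1,1,0,0,0,0,0],[1,2,0,0,0,0,0],[1,3,0,0,0,0,0],[1,4,0,0,0,0,0],[1,5,0,0,0,0,0],[1,6,0,0,0,0,0],[1,6,0,0,0,0,0]]]'; python3 m.py pics/t4.png
```

```text
time_s: 10.0
eef_pos: [0.4968, 0.0263, 0.0133]
eef_rot: [0.0, 0.995, 0.101, 0.0]
wrist_force: [0.5, 0.0, 0.0]
opening: 1.0
grasp_force: 0.0
time_s: 10.88
eef_pos: [0.5556, 0.0384, 0.0134]
eef_rot: [0.0, 0.995, 0.101, 0.001]
wrist_force: [0.1, 0.3, -0.5]
opening: 0.998
grasp_force: 0.0
[0.5545 0.0384 0.0131] [-0.      0.9949  0.1008 -0.    ]
```

View pics/w_t4.png

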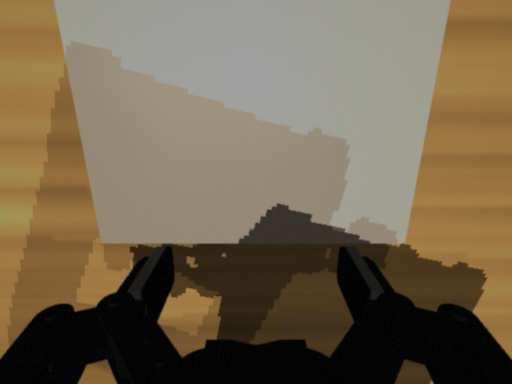

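The panel's rear side is now flush against both fingers (row 243, level), so it's square with the tool. I estimate about 31 mm left. I'll push 25 mm more, then back off and measure.

```bash
python3 -m handwheel '[[[1,1,0,0,0,0,0],[1,2,0,0,0,0,0],[1,2.5,0,0,0,0,0],[1,2.5,0,0,0,0,0]]]'; python3 - <<'E'
from bench import status;o=status.get_obs();print(o['eef_pos'],o['eef_rot'])
E
python3 -m handwheel '[[[1,-1,0,0,0,0,0],[1,-1,0,-5,0,0,0],[1,-5,0,-10,0,0,0],[1,-9,0,-15,0,0,0],[1,-9,0,-18,0,0,0],[1,-9,0,-18,0,0,0],[1,-9,0,-18,0,0,0]]]'; python3 m.py pics/t5.png
```

```text
time_s: 11.48
eef_pos: [0.5796, 0.0434, 0.0133]
eef_rot: [0.0, 0.995, 0.101, 0.0]
wrist_force: [-0.7, 0.4, -0.2]
opening: 0.999
grasp_force: 0.0
[0.57964649 0.04337419 0.01325797] [4.71860627e-05 9.94903978e-01 1.00826520e-01 2.90370711e-04]
time_s: 12.35
eef_pos: [0.49, 0.0253, 0.1924]
eef_rot: [-0.0, 0.995, 0.101, -0.0]
wrist_force: [0.3, -0.4, -0.1]
opening: 1.0
grasp_force: 0.0
[0.4897 0.0254 0.1915] [-4.000e-04  9.949e-01  1.007e-01 -1.400e-03]
```

View pics/w_t5.png

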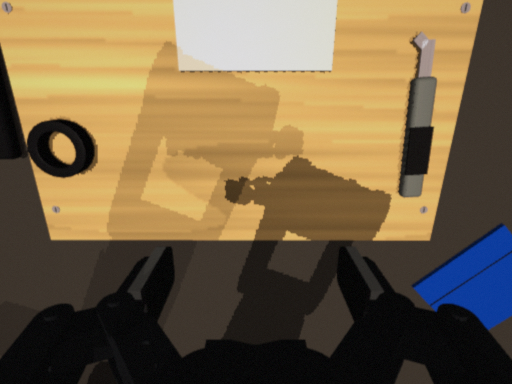

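View: the panel's rear side is at row 71, square with the board; the line is outside the view. I'll move the camera forward over the edge.

```bash
python3 -m handwheel '[[[1,6,0,0,0,0,0],[1,12,0,0,0,0,0],[1,15,0,0,0,0,0],[1,15,0,0,0,0,0],[1,15,0,0,0,0,0]]]'; python3 m.py pics/t6.png
```

```text
time_s: 13.08
eef_pos: [0.6365, 0.0554, 0.1914]
eef_rot: [-0.0, 0.995, 0.101, -0.002]
wrist_force: [-0.1, 0.1, -0.7]
opening: 1.0
grasp_force: 0.0
[0.6367 0.0553 0.1926] [-1.000e-04  9.949e-01  1.007e-01 -7.000e-04]
```

View pics/w_t6.png

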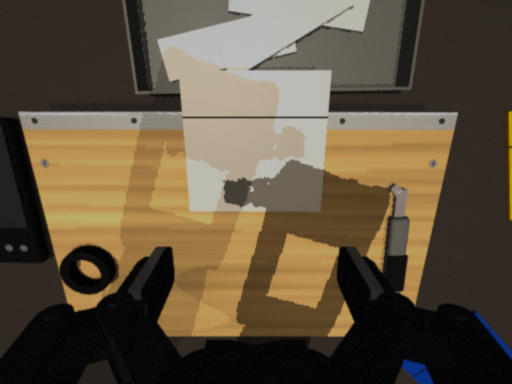

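Score line at row ~117 (cols 183–328); aluminium edge at row ~112 (cols 22–457). Only a few mm remain; I'll fit both lines sub-pixel.

```bash
cat > fit.py <<'E'
from h import *
c=dict(np.load('w.npz'));H=c['hand_eye'];g=cv2.cvtColor(c['frame'],cv2.COLOR_BGR2GRAY).astype(float)
from bench import status
o=status.get_obs();T=wristT(o,c)
def fit(pts,z):
    P=cast(pts,c,T,z);q=P-np.r_[o['eef_pos']];B=T[:3,:3]@np.linalg.inv(H[:3,:3]);q=q@B
    k=np.polyfit(q[:,1],q[:,0],1)
    for _ in range(3):
        r=q[:,0]-np.polyval(k,q[:,1]);m=abs(r)<.0015;k=np.polyfit(q[m,1],q[m,0],1)
    return k
s=[]
for u in range(190,324):
    a=g[106:130,u];w=np.clip(np.median(a)-a-25,0,None)
    if w.sum()>0:s.append((u,106+(w*np.arange(24)).sum()/w.sum()))
e=[]
for u in list(range(40,172))+list(range(342,440)):
    a=cv2.GaussianBlur(g[100:122,u:u+1],(1,3),0)[:,0];i=np.argmax(np.diff(a));lo,hi=a[:4].mean(),a[i+2:i+6].max();t=(lo+hi)/2
    j=np.nonzero((a[:-1]<t)&(a[1:]>=t))[0]
    if len(j):j=j[0];e.append((u,100+j+(t-a[j])/(a[j+1]-a[j])))
s,e=np.array(s),np.array(e);print('px',np.median(s[:,1]),np.median(e[:,1]),len(s),len(e))
ks,ke=fit(s,.062),fit(e,.056)
y=np.array([-.075,0,.075]);print('gap mm',((np.polyval(ke,y)-np.polyval(ks,y))*1000).round(2),'slopes deg',np.degrees([ks[0],ke[0]]).round(2))
# rear and front via mask check
l=cast([(189.5,211),(321,211)],c,T,.062);f=cast([(181,70),(331,70)],c,T,.062);print('side lengths',np.linalg.norm(f-l,axis=1),np.linalg.norm(f[0]-f[1]))
E
python3 fit.py
```

```text
px 116.95394736842105 111.32881968691805 134 230
gap mm [5.24 5.14 5.05] slopes deg [ 0.02 -0.05]
side lengths [0.1502973  0.15030373] 0.14747787833577944
```

```bash
python3 -m handwheel '[[[1,-6,0,0,0,0,0],[1,-11,0,3,0,0,0],[1,-11,0,9,0,0,0],[1,-11,0,14,0,0,0],[1,-11,0,17,0,0,0],[1,-10,0,18,0,0,0],[1,-9,0,18,0,0,0],[1,-9,0,18,0,0,0]]]'; python3 -m handwheel '[[[1,1,0,0,0,0,0],[1,2,0,0,0,0,0],[1,2.6,0,0,0,0,0],[1,3,0,0,0,0,0],[1,3.3,0,0,0,0,0],[1,3.45,0,0,0,0,0],[1,3.45,0,0,0,0,0],[1,3.45,0,0,0,0,0]]]'
```

```text
time_s: 14.18
eef_pos: [0.5523, 0.0371, 0.0152]
eef_rot: [0.0, 0.995, 0.101, 0.002]
wrist_force: [0.9, 1.0, 0.8]
opening: 0.997
grasp_force: 0.0
time_s: 15.18
eef_pos: [0.5833, 0.0442, 0.0131]
eef_rot: [-0.0, 0.995, 0.101, 0.0]
wrist_force: [-0.2, 0.5, -0.6]
opening: 1.0
grasp_force: 0.1
```

```bash
python3 -m handwheel '[[[1,-1,0,0,0,0,0],[1,-1,0,-5,0,0,0],[1,-0.5,0,-11,0,0,0],[1,3,0,-17,0,0,0],[1,3,0,-18,0,0,0],[1,3,0,-18,0,0,0],[1,3,0,-18,0,0,0]]]'; python3 m.py pics/t7.png; python3 - <<'E'
import numpy as np,cv2
f=np.load('w.npz')['frame'];g=cv2.cvtColor(f,cv2.COLOR_BGR2GRAY)
for u in(100,260,400):print(u,g[50:120,u].tolist())
E
```

```text
time_s: 16.05
eef_pos: [0.6107, 0.0503, 0.1906]
eef_rot: [-0.0, 0.995, 0.101, -0.002]
wrist_force: [-1.6, 0.0, 0.3]
opening: 1.003
grasp_force: 0.0
[0.6109 0.0502 0.1906] [-4.000e-04  9.949e-01  1.006e-01 -2.200e-03]
100 [41, 41, 42, 43, 42, 40, 42, 41, 41, 41, 43, 43, 43, 41, 43, 41, 41, 42, 41, 42, 40, 43, 44, 43, 44, 43, 45, 42, 39, 38, 32, 35, 34, 36, 77, 139, 165, 163, 156, 152, 152, 152, 149, 148, 148, 151, 150, 146, 149, 151, 151, 149, 147, 141, 135, 137, 137, 137, 137, 137, 140, 140, 144, 145, 150, 150, 151, 153, 151, 150]
260 [180, 179, 180, 180, 179, 181, 180, 179, 181, 179, 179, 180, 180, 180, 180, 180, 178, 179, 180, 180, 180, 181, 180, 179, 180, 180, 180, 180, 182, 181, 178, 173, 170, 167, 164, 120, 57, 75, 135, 165, 168, 168, 166, 166, 166, 167, 166, 166, 168, 167, 166, 167, 166, 165, 166, 165, 167, 166, 165, 165, 166, 166, 165, 165, 167, 164, 164, 166, 164, 165]
400 [64, 63, 61, 58, 58, 58, 58, 51, 42, 54, 75, 85, 76, 53, 27, 20, 18, 19, 34, 42, 41, 41, 42, 41, 41, 45, 42, 44, 43, 39, 36, 34, 34, 35, 60, 130, 164, 164, 153, 146, 146, 147, 144, 143, 143, 146, 147, 143, 145, 147, 147, 144, 146, 145, 147, 146, 146, 143, 142, 140, 140, 142, 145, 142, 142, 142, 140, 133, 129, 126]
```

```bash
sed -i 's/g\[106:130,u\]/g[78:98,u]/;s/106+(w\*np.arange(24))/78+(w*np.arange(20))/;s/g\[100:122,u:u+1\]/g[78:94,u:u+1]/;s/100+j/78+j/;/^l=/d' fit.py; python3 fit.py
```

```text
px 86.32748357963875 84.38621754693855 134 230
gap mm [2.01 1.95 1.89] slopes deg [ 0.02 -0.03]
```

```bash
python3 -m handwheel '[[[1,-4,0,2,0,0,0],[1,-6,0,7,0,0,0],[1,-6,0,12,0,0,0],[1,-6,0,17,0,0,0],[1,-6,0,18,0,0,0],[1,-5,0,18,0,0,0],[1,-4.5,0,18,0,0,0],[1,-4.5,0,18,0,0,0]]]'; python3 -m handwheel '[[[1,0.5,0,0,0,0,0],[1,1,0,0,0,0,0],[1,1.3,0,0,0,0,0],[1,1.45,0,0,0,0,0],[1,1.55,0,0,0,0,0],[1,1.62,0,0,0,0,0],[1,1.68,0,0,0,0,0],[1,1.68,0,0,0,0,0],[1,1.68,0,0,0,0,0]]]'; python3 -m handwheel '[[[1,-1,0,0,0,0,0],[1,-1,0,-5,0,0,0],[1,-0.5,0,-11,0,0,0],[1,3,0,-17,0,0,0],[1,3,0,-18,0,0,0],[1,3,0,-18,0,0,0],[1,3,0,-18,0,0,0]]]'; python3 m.py pics/t8.png; python3 fit.py
```

```text
time_s: 17.15
eef_pos: [0.5691, 0.0412, 0.0135]
eef_rot: [0.0, 0.995, 0.101, 0.0]
wrist_force: [0.2, 0.2, 0.1]
opening: 1.001
grasp_force: 0.0
time_s: 18.27
eef_pos: [0.5851, 0.0446, 0.0131]
eef_rot: [-0.0, 0.995, 0.101, -0.0]
wrist_force: [-0.6, 0.7, 0.1]
opening: 1.001
grasp_force: 0.3
time_s: 19.15
eef_pos: [0.6125, 0.0506, 0.1906]
eef_rot: [-0.0, 0.995, 0.101, -0.002]
wrist_force: [-0.7, 0.0, -0.7]
opening: 1.0
grasp_force: 0.0
[0.6127 0.0506 0.1906] [-4.000e-04  9.949e-01  1.006e-01 -2.100e-03]
px 86.32695512529165 86.40832923723133 134 230
gap mm [0.17 0.09 0.02] slopes deg [ 0.02 -0.04]
```

View pics/w_t8.png

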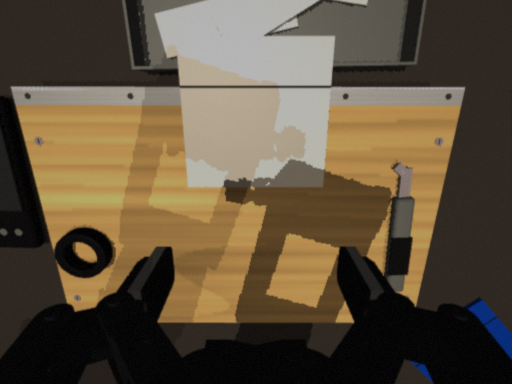

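The score line (row 86) now lies on the aluminium edge (row 86) with a gap of about 0.1 mm, square to it. The knife and tape are where they were, and the gripper is clear.

```bash
python3 -c "
from bench import ctrl;print(ctrl.hand_in())"
```

```text
the job is handed in; nothing more can be done
None
```

I pushed the panel across the board until its scored line lay on the aluminium edge: about 0.1 mm off and square to within 0.1° in the last wrist-camera measurement. The 45 mm strip overhangs and I touched nothing else. The job was handed in at about 19 s.

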